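Lock a perforator in its storage cradle with the snap cap

TASK

Put the perforator away in the aluminium cradle: lay it in the two blue rests with its steel tip towards the socket of the headstock, let go of it, then slide the tailstock by its red tab until the tip is fully home in the socket. Then lock the tailstock: press the orange snap cap straight down over the steel stud until it clicks, and keep pressing so that it squeezes the rubber seat. Finish still gripping the cap and pressing it down; do not let go of it.

Things in the scene. Friction and masses are not known exactly. Their poses are not given: they have to be found in the camera images.
- perforator: Loose perforator, 175 mm long, 0.3 kg: black sleeve, gold ring, steel tip. Origin at the middle of its underside; y along it, z up. Sleeve and ring (27 mm wide and high) at y = -20 to +90 mm, tip (12 mm thick, axis 13.5 mm above the underside) at y = -86 to -20 mm. Centre of mass at y = +26 mm; grip across the sleeve near y = +30 mm. Starts lying on the table.
- cradle: Fixed aluminium cradle, plate 80 mm (x) by 313 mm (y), 12 mm thick. Origin on the table below the perforator's origin when that is home; z up, +y from headstock to stud. Blue rests, 10 mm long, at y = 14 and 77 mm: floor 30 mm above the table, sides 31 mm apart up to 41 mm, flaring to 54 mm apart at 54 mm. Between them fingers have room down to the plate.
- lay_point (a point): Fixed point of the cradle, x = 0, y = +24 mm, 30 mm above the table: lay the perforator so that its origin comes about here (underside on the rests, y axis along the cradle's y, tip to -y). The tip is then just short of the socket, the tailstock clear of the sleeve's end.
- socket (a point): Centre of the mouth of the socket in the grey headstock (62 mm high), at cradle y = -71 mm, 44.5 mm above the table. It opens to +y, 18 mm wide and 19 mm high, 15 mm deep, with flared blue cheeks out to y = -60 mm. When the tip touches its bottom the perforator's origin is at cradle y = 0.
- tailstock (a joint): Slide of the tailstock along the cradle's -y, 0 to 0.046 m; stays where left, friction about 3 N (5 N with the perforator). Its front pad is at cradle y = 130 mm minus this value: it reads 0.040 when the perforator is home. Starts at 0 to 0.006. While open, its fork (tines 22 mm apart, 22 to 34 mm above the table) straddles the stud, so the cap cannot go on.
- tail_tab (a point): Middle of the top of the tailstock's red tab, 82 mm above the table, at cradle y = 152 mm minus the joint value. The tab is 16 mm across (cradle x), 14 mm along y, 24 mm high over a grey post 22 mm wide. Grip it from above across the cradle's x, or push it from behind. It moves with the tailstock.
- snap_cap: Loose orange ribbed snap cap, 36 mm across, 36 mm high, closed on top, open below, 40 g. Origin at the centre of its mouth (underside), z up through its top. In the mouth a lip of 20 mm bore, 3 mm high, above it a 26 mm bore. Starts upright on the table, mouth down.
- stud_top (a point): Tip of the fixed steel stud, cradle y = 173 mm, 44 mm above the table. Stud 16 mm thick, its top 8 mm tapering to 7 mm; four spring balls reach 24 mm across, 28 mm above the table. The cap's mouth meets them at about 32 mm; passing takes about 10 N, the force drops (click) below 29 mm and the balls then pull it down. Grip the cap across cradle x: the fork is close on its -y side.
- cap_seat: Black springy seat ring round the stud's foot, 33 mm across; origin at the centre of its underside, upper face 6 mm above that and 20 mm above the table when free. It sinks up to 4 mm under the pressed cap, 3.5 N per mm, then is solid. The clicked cap lies on it without load unless pressed.

How it is judged (in metres and radians):
On the way, in this order (a step that is already met when the one before it is completed fails the run):
1. the perforator lies in both rests, tip towards the headstock, and is let go (x of perforator in the frame of cradle between -0.006 and 0.006 m and z of perforator in the frame of cradle between 0.025 and 0.036 m and angle between the y axis of perforator and the y axis of cradle, either way round below 0.1 rad and y of perforator in the frame of cradle between 0.008 and 0.045 m and contact force between the fingers and perforator below 0.1 N), for 0.2 s.
2. the tailstock is slid up and the perforator's tip is home in the socket (x of perforator in the frame of cradle between -0.006 and 0.006 m and z of perforator in the frame of cradle between 0.025 and 0.036 m and angle between the y axis of perforator and the y axis of cradle, either way round below 0.1 rad and y of perforator in the frame of cradle between -0.006 and 0.004 m and value of joint tailstock above 0.036 m), for 0.2 s.
3. the cap has clicked onto the stud (z of snap_cap in the frame of cap_seat between -0.01 and 0.0085 m and horizontal distance between snap_cap and stud_top below 0.004 m and angle between snap_cap's own z axis and vertical below 0.12 rad), for 0.1 s.
At the end, for the whole second after the job is handed in: Perforator in both rests, tip within 4 mm of the socket bottom; tailstock over 35 mm; cap upright on the stud past the click (4 mm of the axis, mouth within 2.5 mm of the seat); fingers still grip the cap and press it on the seat with over 4 N (all of step 3 and x of perforator in the frame of cradle between -0.006 and 0.006 m and z of perforator in the frame of cradle between 0.025 and 0.036 m and angle between the y axis of perforator and the y axis of cradle, either way round below 0.1 rad and y of perforator in the frame of cradle between -0.006 and 0.004 m and value of joint tailstock above 0.035 m and contact force between snap_cap and cap_seat above 4 N and contact force between the fingers and snap_cap above 3 N and z of the grasp point in the frame of snap_cap below 0.05 m); the arm keeps its last pose, push and grip.
It also fails if it takes over 72 s, if anything falls off the work surface, if the arm or the gripper's body presses on something with over 40 N, if the wrist force passes 120 N, or if a joint passes its speed limit or range.

ROBOT

A 7-joint arm with a two-finger parallel gripper is mounted at the origin on a cart in front of the work surface, level with it; the furniture and walls round the work are solid. World frame = base frame: x ahead of the robot, y to its left, z up, the work surface at z = 0. Lengths are in m, angles in degrees, forces in N, time in s.
With the tool pointing down it reaches from about 0.4 to 0.875 m from the base axis. Payload 6.5 kg.
Tool frame: the origin (TCP) lies at the very end of the fingers, on their centre line; the grasp point (between the pads) lies 19 mm behind it; z points along the fingers, y is the line along which they close (so a half turn about z gives the same grasp; the last joint's range is limited). The gripper opens to 88 mm and grips with 3 to 60 N. Pads are 18 mm wide; open, the fingers measure 123 mm over their backs; the gripper's body (75 mm by 187 mm) begins 45 mm behind the grasp point.
Start: joints at [68.915, 30.733, -0.252, 88.115, 0.149, 61.152, -4.079], TCP at [0.193, -0.621, 0.239] pointing down, gripper open.
Joint ranges: [-154.64, 154.64], [-21.42, 123.67], [-72.66, 72.17], [13.99, 137.28], [-74.86, 254.86], [10.95, 109.41], [-158.01, 158.01]. Speed limits (degrees/s): [136.94, 136.94, 180, 180, 180, 180, 180].

INTERFACE

Orientations are given as a 3x3 rotation matrix whose columns are the frame's x, y, z axes.
In Python, from workcell import monitor, imaging, bot gives the robot as it stands. The module is installed in compiled form; this text tells all that it offers.
- The arm moves only by the tool play_rows, never from a script. Its argument "plan" is a list of rows, each a list of 3 entries, a list of its own where there are three numbers: the opening, from -1 (shut) to 1 (fully open), then the shift along the tool's x, y, z in cm, then the turn about the tool's z in rad. In form: [[gripper, [x, y, z], twist], ...]. A call has 1 to 5 rows; each row shifts and turns the commanded pose from where the row before left it, along the tool's axes as they then stand; what a row does not reach is not made up. A row lasts 1/12 s, in which the tool goes at most 41.7 mm and 7.16 degrees, less where a joint would pass 70% of its speed; a pose out of reach is approached as far as the arm can. A call with a gripper value outside its range is refused whole. The fingers move at their own pace and stop on an object; "force" is the grip in N (left out, the last holds). Time passes only in rows, so rows that do not move let the fingers close. It gives the time, the measured TCP pose, the force, the opening and the grip force at its end, in the units of the state.
- monitor.sense(): the state, without advancing time (a new reading comes with each control period).
- imaging.read_camera(name): name is "side" or "top" or "wrist"; returns a dict with "pixels" (480x640x3 uint8, red, green, blue), "fx", "fy", "cx", "cy" (pixels), "k1" (the pictures are not rectified: a ray, as slopes to the right and down, at radius r is drawn at 1 + k1 r^2 times it, then the intrinsics apply), "R" (3x3) and "t" (3): a world point X has camera coordinates R X + t; the wrist camera has in their place "mount" (4x4, takes a point from camera to tool coordinates, whose origin is the TCP and whose axes are the flange's). Camera axes: x right, y down, z forward; pixel columns grow to the right and rows downward; lengths in m; the calibration is good to about 2 mm. A picture is of the moment at which its call begins: read the wrist's pose just before it. There is no depth.
- bot.sign_off(): hands the job in; it is judged then, once.
The state is a dict: "t": time; "joint_pos": joint angles; "joint_velocities": joint speeds; "effort": joint torques, N m; "eef_pos": TCP position; "tcp_rot": TCP orientation; "force": force on the tool from outside, world axes, zero at the start; "moment": the same for the moment, N m; "grip_width": finger opening in m; "finger_force": force on a finger pad.
Only numpy, scipy, OpenCV 4.12 (cv2) and the standard library are available. Lean on these libraries where they do the work, as an engineer would, in place of code of your own. Each camera call takes 0.05 s, during which the arm holds its last target. There are 200 camera calls.

## Working session

There is one attempt and no reset: what is moved stays moved. The work goes in short steps, Python scripts to look and compute and a tool call to move; the robot and the scene stay as the last step left them, time stands still between calls to the robot, and variables do not carry over. Pictures are saved under pics/ and viewed, at most 10 in all, crops included, and the job is handed in when it is done.

Besides the shell and the picture viewer there is one more tool, called as a command line: name --argument value ..., lists and objects as JSON in quotes. play_rows: Moves the arm, as the interface text tells. Its arguments: {"type":"object","properties":{"plan":{"type":"array"},"force":{"type":"number"}},"required":["plan"]}

```bash
mkdir -p pics
cat > h.py <<'E'
import numpy as np, cv2
from workcell import monitor, imaging, bot
def snap(name,fn):
    s=monitor.sense(); c=imaging.read_camera(name)
    cv2.imwrite('pics/'+fn,cv2.cvtColor(c['pixels'],cv2.COLOR_RGB2BGR))
    c['s']=s; np.save('pics/'+fn[:-4]+'.npy',c,allow_pickle=True); return c
def load(fn): return np.load('pics/'+fn+'.npy',allow_pickle=True).item()
def pose(c):
    if 'mount' in c:
        T=np.eye(4);T[:3,:3]=c['s']['tcp_rot'];T[:3,3]=c['s']['eef_pos']
        M=T@np.array(c['mount']); return M[:3,:3],M[:3,3]
    R=np.array(c['R']);return R.T,-R.T@np.array(c['t'])
def K(c): return np.array([[c['fx'],0,c['cx']],[0,c['fy'],c['cy']],[0,0,1.]]),np.array([c['k1'],0,0,0,0.])
def pix2z(c,uv,z):
    k,d=K(c); R,o=pose(c)
    n=cv2.undistortPoints(np.array([[uv]],float),k,d)[0,0]
    r=R@np.array([n[0],n[1],1]); return o+r*(z-o[2])/r[2]
def proj(c,X):
    k,d=K(c); R,o=pose(c); 
    return cv2.projectPoints(((np.atleast_2d(X)-o)@R),np.zeros(3),np.zeros(3),k,d)[0][:,0]
E
python3 - <<'E'
from h import *
a=snap('top','top0.png'); b=snap('side','side0.png')
for c in (a,b): print(pose(c)[1],pose(c)[0][:,2],c['fx'],c['k1'])
s=monitor.sense(); print(s['t'],s['eef_pos'],s['tcp_rot'],s['force'],s['grip_width'])
E
```

```text
[0.39722127 0.01201835 1.2757264 ] [ 0.1112801  -0.00222892 -0.99378658] 560.303608509921 -0.11069333996885065
[0.41803931 0.97553153 0.96912147] [ 0.0704324  -0.73011544 -0.67968428] 600.4008519298421 -0.0015350936201098335
0.1 [ 0.19303169 -0.62012529  0.23794956] [[ 9.54767300e-01  2.97353393e-01 -6.02469809e-04]
 [ 2.97353955e-01 -9.54766343e-01  1.36247468e-03]
 [-1.70081426e-04 -1.47999305e-03 -9.99998890e-01]] [-0.4062584  -0.37907988  0.2405014 ] 0.08791022420529697
```

View pics/top0.png

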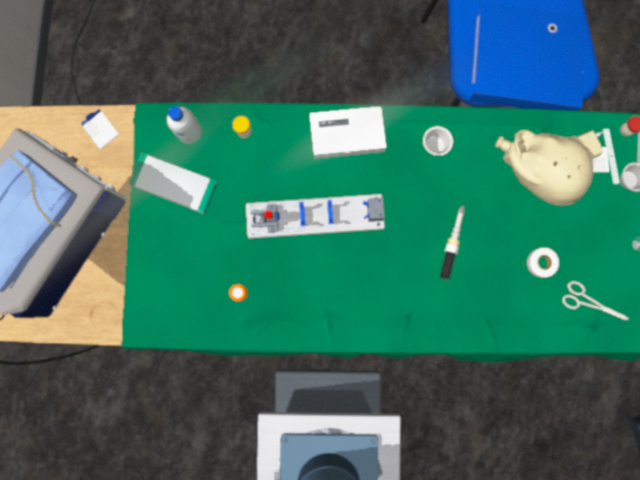

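View pics/side0.png

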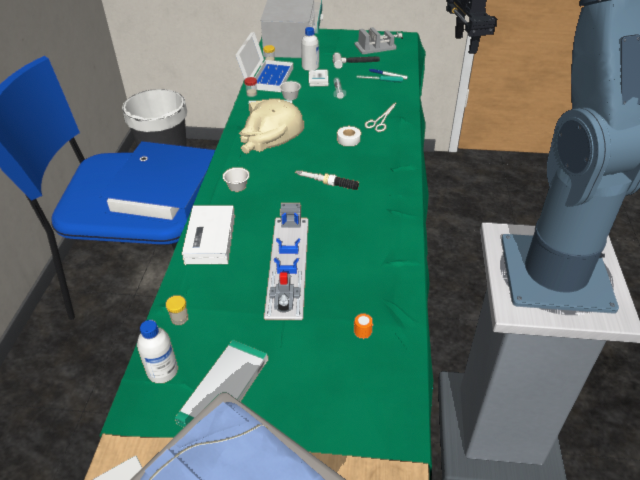

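The top view shows the cradle at (245–385, 195–238) with its headstock on the right, the perforator at (443–464, 207–278) with its tip up, and the cap at (238, 293). The side view shows the same objects. I'll enlarge those parts of both.

Run:
```python
from h import *
t=cv2.imread('pics/top0.png');s=cv2.imread('pics/side0.png')
r=lambda i,x,y,w,h,f:cv2.resize(i[y:y+h,x:x+w],None,fx=f,fy=f,interpolation=cv2.INTER_CUBIC)
m=np.zeros((600,800,3),np.uint8)
m[:250,:750]=r(t,240,190,150,50,5)
m[250:600,:200]=r(t,430,200,40,70+0,5)
m[250:350,200:300]=r(t,228,283,20,20,5)
m[250:600,310:560]=r(s,262,200,50,70,5)
m[250:600,565:800]=r(s,262,255,47,70,5)
m[350:450,200:300]=r(t,440,262,20,20,5)
m[450:600,200:300]=r(s,353,311,20,30,5)
cv2.imwrite('pics/m0.png',m)
```

```text
(no output)
```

View pics/m0.png

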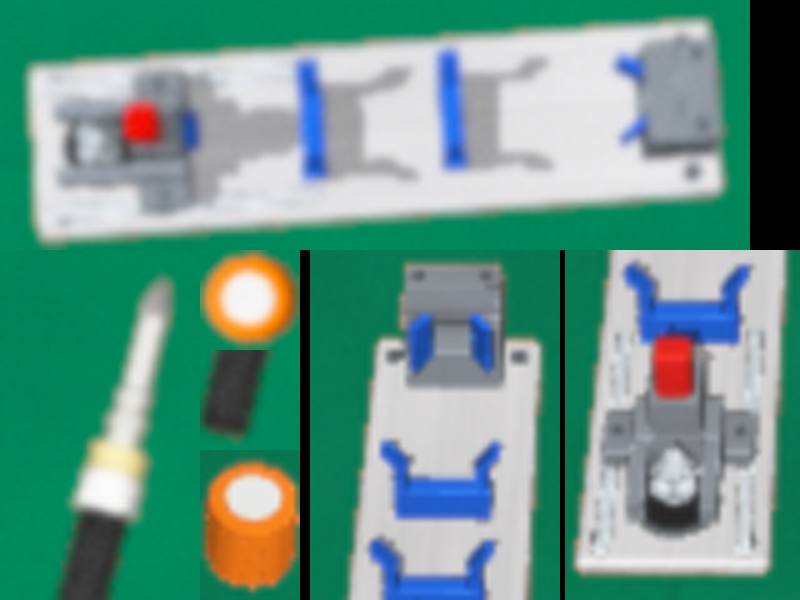

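Run:
```python
from h import *
c=load('top0'); d=load('side0')
for n,uv,z in [('TL',(245.6,203),.012),('TR',(381.6,194),.012),('BR',(384.4,228),.012),('BL',(248,238.4),.012),
 ('tab',(268.4,214.7),.082),('stud',(258,219),.044),('rest77a',(301.5,202.5),.054),('rest77b',(303.3,225),.054),('rest14a',(329.6,200.5),.054),('rest14b',(331.5,223),.054),
 ('tip',(463,205.6),.0135),('end',(444.5,278),.02),('ringtop',(453.5,237),.027),('cap',(237.8,292.6),.036)]: print(n,pix2z(c,uv,z).round(4))
for n,uv,z in [('tab',(262+(672-565)/5,255+(352-250)/5),.082),('cap',(353+53/5,311+47/5),.036),('BL',(262+15/5,255+322/5),.012),('BR',(262+205/5,255+320/5),.012)]: print('side',n,pix2z(d,uv,z).round(4))
```

```text
TL [0.6233 0.1983 0.012 ]
TR [ 0.6487 -0.1133  0.012 ]
BR [ 0.57   -0.1199  0.012 ]
BL [0.5417 0.1903 0.012 ]
tab [0.5858 0.1378 0.082 ]
stud [0.5818 0.1647 0.044 ]
rest77a [0.6185 0.0682 0.054 ]
rest77b [0.5683 0.0632 0.054 ]
rest14a [0.6239 0.0061 0.054 ]
rest14b [0.5737 0.0012 0.054 ]
tip [ 0.6246 -0.3013  0.0135]
end [ 0.4574 -0.2553  0.02  ]
ringtop [ 0.5498 -0.2751  0.027 ]
cap [0.418  0.2061 0.036 ]
side tab [0.5889 0.1417 0.082 ]
side cap [0.4202 0.2057 0.036 ]
side BL [0.6213 0.2026 0.012 ]
side BR [0.544  0.1941 0.012 ]
```

play_rows --plan '[[1,[2.74,-1.59,0.5],0],[1,[2.74,-1.59,0.5],0],[1,[2.74,-1.59,0.5],0],[1,[2.74,-1.59,0.5],0],[1,[2.74,-1.59,0.5],0]]'

```text
t: 0.52
eef_pos: [0.301, -0.5026, 0.2132]
tcp_rot: [[0.955, 0.297, -0.0], [0.297, -0.955, 0.001], [-0.0, -0.001, -1.0]]
force: [0.7, 0.0, -0.3]
grip_width: 0.0881
finger_force: 0.0
```

play_rows --plan '[[1,[2.74,-1.59,0.5],0],[1,[2.74,-1.59,0.5],0],[1,[2.74,-1.59,0.5],0],[1,[2.74,-1.59,0.5],0],[1,[2.74,-1.59,0.5],0]]'

```text
t: 0.93
eef_pos: [0.4082, -0.3859, 0.1883]
tcp_rot: [[0.955, 0.297, -0.0], [0.297, -0.955, 0.0], [-0.0, -0.0, -1.0]]
force: [1.3, 0.6, -0.2]
grip_width: 0.0881
finger_force: 0.0
```

play_rows --plan '[[1,[2.74,-1.59,0.5],0],[1,[2.74,-1.59,0.5],0],[1,[2.74,-1.59,0.5],0],[1,[2.74,-1.59,0.5],0],[1,[2.74,-1.59,0.5],0]]'

```text
t: 1.35
eef_pos: [0.5153, -0.2694, 0.1632]
tcp_rot: [[0.955, 0.297, -0.001], [0.297, -0.955, 0.0], [-0.001, -0.0, -1.0]]
force: [0.2, -0.4, 0.3]
grip_width: 0.0881
finger_force: 0.0
```

play_rows --plan '[[1,[0,0,0],-0.12],[1,[0,0,0],-0.12],[1,[0,0,0],-0.12],[1,[0,0,0],-0.12],[1,[0,0,0],-0.12]]'

```text
t: 1.77
eef_pos: [0.5144, -0.2705, 0.1633]
tcp_rot: [[0.615, 0.788, -0.001], [0.788, -0.615, 0.0], [-0.0, -0.001, -1.0]]
force: [0.3, 0.0, 0.6]
grip_width: 0.0883
finger_force: 0.0
```

play_rows --plan '[[1,[0,0,0],-0.12],[1,[0,0,0],-0.12],[1,[0,0,0],-0.12],[1,[0,0,0],-0.12],[1,[0,0,0],-0.12]]'

```text
t: 2.18
eef_pos: [0.5144, -0.2706, 0.1633]
tcp_rot: [[0.063, 0.998, -0.001], [0.998, -0.063, 0.0], [0.0, -0.001, -1.0]]
force: [-0.7, 0.1, 0.1]
grip_width: 0.088
finger_force: 0.0
```

play_rows --plan '[[1,[0,0,0],-0.12],[1,[0,0,0],-0.12],[1,[0,0,0],-0.12],[1,[0,0,0],-0.12],[1,[0,0,0],-0.12]]'

```text
t: 2.6
eef_pos: [0.5144, -0.2707, 0.1633]
tcp_rot: [[-0.511, 0.859, -0.001], [0.859, 0.511, 0.0], [0.001, -0.0, -1.0]]
force: [0.5, 0.2, 0.4]
grip_width: 0.0882
finger_force: 0.0
```

play_rows --plan '[[1,[0,0,0],-0.12],[1,[0,0,0],-0.12],[1,[0,0,0],-0.12],[1,[0,0,0],-0.12],[1,[0,0,0],-0.12]]'

```text
t: 3.02
eef_pos: [0.5144, -0.2707, 0.1633]
tcp_rot: [[-0.907, 0.421, -0.001], [0.421, 0.907, 0.0], [0.001, -0.0, -1.0]]
force: [0.2, 0.2, -0.8]
grip_width: 0.088
finger_force: 0.0
```

Run:
```python
from h import *
c=snap('wrist','w1.png');s=c['s']; R=np.array(s['tcp_rot'])
print(s['t'],s['joint_pos'],s['eef_pos'],np.degrees(np.arctan2(R[1,0],R[0,0])),R[:,2]); print(np.array(c['mount']))
p=lambda y,z:np.array([.543-.9642*y,-.279+.265*y,z]); print(proj(c,[p(.03,.027),p(.09,.0135),p(-.02,.027),p(-.086,.0135)]))
```

```text
3.0167 [ 51.44220582  34.89656599 -38.68452336 100.68076491  26.29192302
  53.82280526  67.00628201] [ 0.51436989 -0.27074922  0.1633436 ] 155.13291022936693 [-6.94909106e-04  2.67867264e-04 -9.99999723e-01]
[[ 3.27315671e-04 -9.51170760e-01 -3.08664993e-01  7.89748841e-02]
 [ 9.99999946e-01  3.14814887e-04  9.03015853e-05  5.29818418e-04]
 [ 1.12801073e-05 -3.08665006e-01  9.51170812e-01 -1.45609386e-01]
 [ 0.00000000e+00  0.00000000e+00  0.00000000e+00  1.00000000e+00]]
[[320.45635322 227.63149641]
 [308.53450795 154.54935718]
 [329.76330473 281.03784285]
 [340.01403415 335.92268647]]
```

View pics/w1.png

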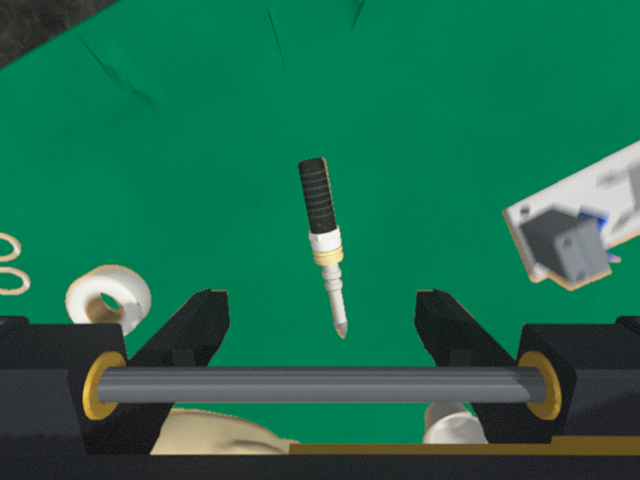

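The wrist view shows the perforator's end at (312,160), its ring at (329,256) and its tip at (343,337). That is within about 3 mm of the prediction, so I'll turn, go down and grip.

play_rows --plan '[[1,[0,0.1,1],-0.085],[1,[0,0.1,3],-0.08],[1,[0,0,3.5],0],[1,[0,0,3.5],0],[1,[0,0,2.5],0]]'

```text
t: 3.48
eef_pos: [0.5139, -0.2686, 0.0258]
tcp_rot: [[-0.962, 0.274, -0.003], [0.274, 0.962, 0.001], [0.003, 0.0, -1.0]]
force: [0.0, -0.5, -0.0]
grip_width: 0.0883
finger_force: 0.0
```

play_rows --plan '[[1,[0,0,1.2],0],[1,[0,0,0.7],0],[1,[0,0,0.4],0],[1,[0,0,0],0],[1,[0,0,0],0]]'

```text
t: 3.9
eef_pos: [0.5165, -0.2692, 0.0069]
tcp_rot: [[-0.962, 0.272, 0.002], [0.272, 0.962, -0.001], [-0.002, -0.0, -1.0]]
force: [-0.4, -0.9, -0.1]
grip_width: 0.0881
finger_force: 0.0
```

play_rows --plan '[[-1,[0,0,0],0],[-1,[0,0,0],0],[-1,[0,0,0],0],[-1,[0,0,0],0],[-1,[0,0,0],0]]' --force 30

```text
t: 4.32
eef_pos: [0.5156, -0.269, 0.006]
tcp_rot: [[-0.962, 0.271, 0.0], [0.271, 0.962, -0.0], [-0.0, -0.0, -1.0]]
force: [0.0, 0.8, 0.1]
grip_width: 0.0569
finger_force: 0.0
```

play_rows --plan '[[-1,[0,0,0],0],[-1,[0,0,0],0],[-1,[0,0,0],0],[-1,[0,0,0],0],[-1,[0,0,0],0]]'

```text
t: 4.73
eef_pos: [0.5154, -0.2691, 0.0057]
tcp_rot: [[-0.962, 0.271, -0.0], [0.271, 0.962, -0.0], [0.0, -0.0, -1.0]]
force: [-0.4, -1.4, 0.6]
grip_width: 0.0268
finger_force: 30.0
```

play_rows --plan '[[-1,[0,0,-1],0],[-1,[0,0,-2.5],0],[-1,[0,0,-3.5],0],[-1,[0,0,-3.5],0],[-1,[0,0,-3.5],0]]'

```text
t: 5.15
eef_pos: [0.5147, -0.2683, 0.1472]
tcp_rot: [[-0.963, 0.271, -0.001], [0.271, 0.963, 0.001], [0.001, 0.001, -1.0]]
force: [0.4, 0.5, -3.9]
grip_width: 0.027
finger_force: 30.0
```

play_rows --plan '[[-1,[0.05,2,0],0],[-1,[0.07,3,0],0],[-1,[0.08,3.3,0],0],[-1,[0.08,3.3,0],0],[-1,[0.08,3.3,0],0]]'

```text
t: 5.57
eef_pos: [0.5521, -0.1231, 0.1461]
tcp_rot: [[-0.962, 0.272, -0.001], [0.272, 0.962, -0.0], [0.001, -0.0, -1.0]]
force: [-0.2, -0.0, -3.8]
grip_width: 0.0269
finger_force: 30.0
```

play_rows --plan '[[-1,[0.08,3.3,0],0],[-1,[0.08,3.3,0],0],[-1,[0.08,3.3,0],0],[-1,[0.08,3.3,0],0],[-1,[0.06,3.0,0],0]]'

```text
t: 5.98
eef_pos: [0.5924, 0.0348, 0.146]
tcp_rot: [[-0.963, 0.27, -0.001], [0.27, 0.963, 0.0], [0.001, 0.0, -1.0]]
force: [0.5, 0.6, -2.4]
grip_width: 0.0268
finger_force: 30.0
```

play_rows --plan '[[-1,[0,1,0],0.12],[-1,[0,0,0],0.12],[-1,[0,0,0],0.12],[-1,[0,0,0],0.12],[-1,[0,0,0],0.12]]'

```text
t: 6.4
eef_pos: [0.5948, 0.0423, 0.1458]
tcp_rot: [[-0.637, 0.771, -0.001], [0.771, 0.637, 0.0], [0.001, -0.001, -1.0]]
force: [0.6, -0.3, -3.1]
grip_width: 0.0268
finger_force: 30.0
```

play_rows --plan '[[-1,[0,0,0],0.12],[-1,[0,0,0],0.12],[-1,[0,0,0],0.12],[-1,[0,0,0],0.12],[-1,[0,0,0],0.12]]'

```text
t: 6.82
eef_pos: [0.5948, 0.0423, 0.1459]
tcp_rot: [[-0.09, 0.996, -0.001], [0.996, 0.09, 0.0], [0.0, -0.001, -1.0]]
force: [-0.4, 0.5, -3.1]
grip_width: 0.0263
finger_force: 30.0
```

Run:
```python
from h import *
c=snap('wrist','w2.png');s=c['s']; R=np.array(s['tcp_rot'])
print(s['t'],s['joint_pos'],s['eef_pos'],np.degrees(np.arctan2(R[1,0],R[0,0])),s['grip_width'],s['force'])
q=lambda x,y,z:np.array([.600-.0862*y+.9963*x,-.0103+.9963*y+.0862*x,z])
print(proj(c,[q(0,.173,.044),q(0,.150,.082),q(-.027,.077,.054),q(.027,.077,.054)]))
```

```text
6.8167 [  9.56744977  34.2966892  -24.66776718  99.57346833  17.81556072
  50.08084332 -17.68566909] [0.59475571 0.04232195 0.14585499] 95.1895077383726 0.02632695442133192 [-0.37027731  0.47308992 -3.06115715]
[[321.4856651   64.084737  ]
 [321.1966048   97.52962131]
 [282.45703428 213.06379452]
 [359.23506956 213.43156303]]
```

View pics/w2.png

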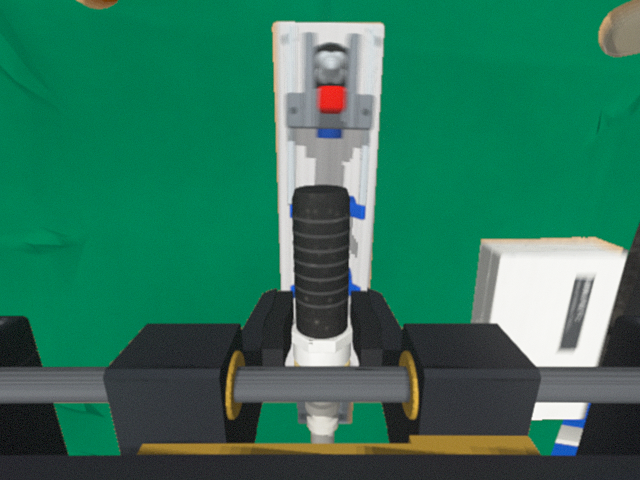

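Run:
```python
from h import *
c=load('w2'); s=c['s'];R=np.array(s['tcp_rot']);o=np.array(s['eef_pos'])
for n,uv,z in [('tab',(331,98),.082),('stud',(330.5,62),.044),('plTL',(273.5,22),.012),('plTR',(383.5,22),.012),('restR77',(365.5,211),.054),('pad blue',(330,133),.044),('plR',(374,250),.012),('plL',(282,250),.012),('padL',(318,133),.044),('padR',(342,133),.044),
  ('endtop',(321,190),o[2]+.0213),('endbot',(321,186),o[2]-.0057),('sleeveL',(293.5,260),o[2]+.008),('sleeveR',(349,260),o[2]+.008)]:
    p=pix2z(c,uv,z); print(n,p.round(4),'tool',(R.T@(p-o)).round(4))
```

```text
tab [0.5926 0.1394 0.082 ] tool [0.0969 0.0067 0.0639]
stud [0.5908 0.1638 0.044 ] tool [0.1213 0.0071 0.1019]
plTL [0.5486 0.1906 0.012 ] tool [ 0.1518 -0.0325  0.134 ]
plTR [0.6256 0.1976 0.012 ] tool [0.1518 0.0449 0.1339]
restR77 [0.6244 0.0709 0.054 ] tool [0.0257 0.0322 0.0918]
pad blue [0.5947 0.1205 0.044 ] tool [0.0778 0.0071 0.1019]
plR [0.6423 0.0286 0.012 ] tool [-0.018   0.0463  0.1338]
plL [0.5639 0.0214 0.012 ] tool [-0.0181 -0.0325  0.1339]
padL [0.5866 0.1197 0.044 ] tool [ 0.0778 -0.0011  0.1019]
padR [0.6029 0.1212 0.044 ] tool [0.0778 0.0153 0.1019]
endtop [0.5906 0.1015 0.1672] tool [ 0.0594  0.0012 -0.0213]
endbot [0.5908 0.0988 0.1402] tool [0.0566 0.0012 0.0057]
sleeveL [0.5818 0.0685 0.1539] tool [ 0.0272 -0.0105 -0.008 ]
sleeveR [0.6053 0.0707 0.1539] tool [ 0.0273  0.0131 -0.008 ]
```

play_rows --plan '[[-1,[0.1,0.25,1],0],[-1,[0.1,0.25,2],0],[-1,[0,0,2],0],[-1,[0,0,1.5],0],[-1,[0,0,0],0]]'

```text
t: 7.28
eef_pos: [0.5974, 0.0443, 0.0769]
tcp_rot: [[-0.1, 0.995, -0.007], [0.995, 0.1, -0.0], [0.0, -0.007, -1.0]]
force: [-0.9, 0.1, -3.2]
grip_width: 0.0269
finger_force: 30.0
```

Run:
```python
from h import *
c=snap('wrist','w3.png');s=c['s']; print(s['eef_pos'],s['force'])
```

```text
[0.59737876 0.04431189 0.07691283] [-0.88260776  0.12202028 -3.22809167]
```

View pics/w3.png

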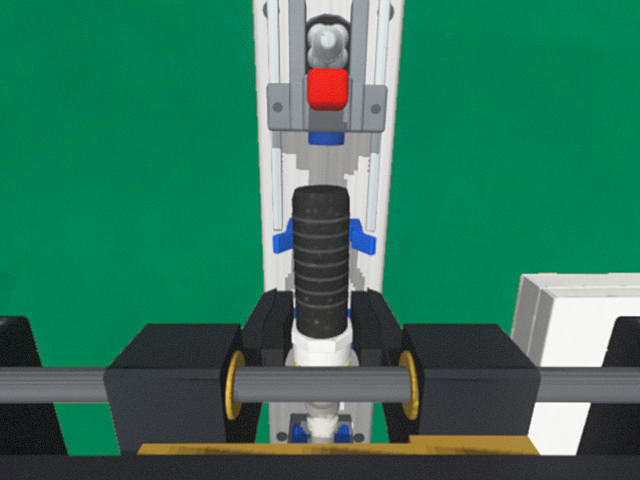

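Run:
```python
from h import *
c=load('w3'); s=c['s'];R=np.array(s['tcp_rot']);o=np.array(s['eef_pos'])
print(monitor.sense()['eef_pos'],monitor.sense()['tcp_rot'])
for n,uv,z in [('tab',(328,90),.082),('stud',(327,40),.044),('plTL',(254,10),.012),('plTR',(405,10),.012),('plL',(265,280),.012),('plR',(380.5,280),.012),('restL',(274,243),.054),('restR',(375.5,244),.054),('pad',(326.5,137),.044),('sleeve',(321,230),o[2]+.008),('end',(321,186),o[2]-.0057)]:
    p=pix2z(c,uv,z); print(n,p.round(4),'tool',(R.T@(p-o)).round(4))
```

```text
[0.5984971  0.04452006 0.07871366] [[-9.91563824e-02  9.95062369e-01 -4.34673074e-03]
 [ 9.95071771e-01  9.91573003e-02 -4.37253019e-06]
 [ 4.26659145e-04 -4.32574262e-03 -9.99990553e-01]]
tab [0.5918 0.1383 0.082 ] tool [ 0.0941  0.0038 -0.0051]
stud [0.5891 0.1629 0.044 ] tool [0.1188 0.0039 0.0329]
plTL [0.549  0.1798 0.012 ] tool [ 0.1396 -0.0341  0.0652]
plTR [0.6279 0.1876 0.012 ] tool [0.1395 0.0451 0.0647]
plL [0.5624 0.0257 0.012 ] tool [-0.0151 -0.0362  0.0651]
plR [0.6387 0.0336 0.012 ] tool [-0.0148  0.0405  0.0646]
restL [0.5719 0.0665 0.054 ] tool [ 0.0246 -0.023   0.0231]
restR [0.6237 0.0713 0.054 ] tool [0.0242 0.0291 0.0227]
pad [0.5933 0.1208 0.044 ] tool [0.0765 0.0038 0.0329]
sleeve [0.5946 0.0848 0.0849] tool [ 0.0405  0.0012 -0.008 ]
end [0.5928 0.1007 0.0712] tool [0.0566 0.0012 0.0057]
```

play_rows --plan '[[-1,[0,0.08,0.5],0.015],[-1,[0,0,1.2],0],[-1,[0,0,1.2],0],[-1,[0,0,0.8],0],[-1,[0,0,0.4],0]]'

```text
t: 7.75
eef_pos: [0.5991, 0.0446, 0.0384]
tcp_rot: [[-0.082, 0.997, -0.004], [0.997, 0.082, -0.001], [-0.0, -0.004, -1.0]]
force: [-3.3, 0.0, -2.4]
grip_width: 0.0269
finger_force: 29.3
```

play_rows --plan '[[-1,[0,0,0],0],[-1,[0,0,0],0],[-1,[0,0,0],0]]'

```text
t: 8.0
eef_pos: [0.5992, 0.0444, 0.0387]
tcp_rot: [[-0.081, 0.997, -0.004], [0.997, 0.081, -0.001], [-0.0, -0.004, -1.0]]
force: [-5.2, 0.6, -5.7]
grip_width: 0.0272
finger_force: 29.3
```

play_rows --plan '[[-1,[0,-0.1,0],0],[-1,[0,0,0.1],0],[-1,[0,0,0],0],[-1,[0,0,0],0]]'

```text
t: 8.33
eef_pos: [0.5992, 0.0444, 0.0387]
tcp_rot: [[-0.081, 0.997, -0.001], [0.997, 0.081, -0.0], [-0.0, -0.001, -1.0]]
force: [-6.1, 0.3, -4.1]
grip_width: 0.0273
finger_force: 29.3
```

play_rows --plan '[[-1,[0,0,0.15],0],[-1,[0,0,0],0],[-1,[0,0,0],0]]'

```text
t: 8.58
eef_pos: [0.5993, 0.0444, 0.0372]
tcp_rot: [[-0.081, 0.997, -0.001], [0.997, 0.081, -0.0], [-0.0, -0.001, -1.0]]
force: [-5.8, -0.7, -3.9]
grip_width: 0.0272
finger_force: 29.3
```

play_rows --plan '[[-1,[0,-0.15,0],0],[-1,[0,0,0],0],[-1,[0,0,0],0]]'

```text
t: 8.83
eef_pos: [0.5991, 0.0444, 0.0376]
tcp_rot: [[-0.081, 0.997, 0.001], [0.997, 0.081, 0.0], [-0.0, 0.001, -1.0]]
force: [-3.9, 0.2, -2.9]
grip_width: 0.0271
finger_force: 29.3
```

play_rows --plan '[[-1,[0,0,0.15],0],[-1,[0,0,0],0],[-1,[0,0,0],0]]'

```text
t: 9.08
eef_pos: [0.5991, 0.0445, 0.0359]
tcp_rot: [[-0.081, 0.997, 0.001], [0.997, 0.081, 0.0], [0.0, 0.001, -1.0]]
force: [-1.3, -0.6, -3.4]
grip_width: 0.0268
finger_force: 29.3
```

play_rows --plan '[[-1,[0,-0.05,0.1],0],[-1,[0,0,0],0],[-1,[0,0,0],0]]'

```text
t: 9.33
eef_pos: [0.599, 0.0445, 0.0352]
tcp_rot: [[-0.081, 0.997, 0.002], [0.997, 0.081, 0.0], [0.0, 0.002, -1.0]]
force: [0.5, -0.2, -0.9]
grip_width: 0.0267
finger_force: 29.3
```

play_rows --plan '[[-1,[0,0,0.1],0],[-1,[0,0,0],0],[-1,[0,0,0],0]]'

```text
t: 9.58
eef_pos: [0.5993, 0.0445, 0.0347]
tcp_rot: [[-0.081, 0.997, 0.002], [0.997, 0.081, 0.0], [-0.0, 0.002, -1.0]]
force: [-1.7, -0.7, 5.3]
grip_width: 0.0266
finger_force: 29.6
```

play_rows --plan '[[0,[0,0,0],0],[0,[0,0,0],0],[0,[0,0,0],0],[0,[0,0,0],0],[0,[0,0,0],0]]'

```text
t: 10.0
eef_pos: [0.5981, 0.0445, 0.0337]
tcp_rot: [[-0.081, 0.997, 0.0], [0.997, 0.081, 0.0], [0.0, 0.0, -1.0]]
force: [0.5, -0.5, 0.2]
grip_width: 0.0439
finger_force: 0.0
```

play_rows --plan '[[0,[0,0,-1],0],[0,[0,0,-2.5],0],[0,[0,0,-3.5],0],[0,[0,0,-3],0],[0,[0,0,-1.5],0]]'

```text
t: 10.42
eef_pos: [0.5999, 0.0449, 0.1532]
tcp_rot: [[-0.081, 0.997, 0.005], [0.997, 0.081, 0.001], [0.0, 0.005, -1.0]]
force: [0.6, 0.2, -0.0]
grip_width: 0.0441
finger_force: 0.0
```

Run:
```python
from h import *
c=snap('wrist','w4.png');s=c['s']; R=np.array(s['tcp_rot']); print(s['eef_pos'],s['force'],np.degrees(np.arctan2(R[1,0],R[0,0])),s['grip_width'])
```

```text
[0.59989099 0.044937   0.15319923] [ 0.5524872   0.17474932 -0.01325997] 94.64992784189857 0.04409868439506176
```

View pics/w4.png

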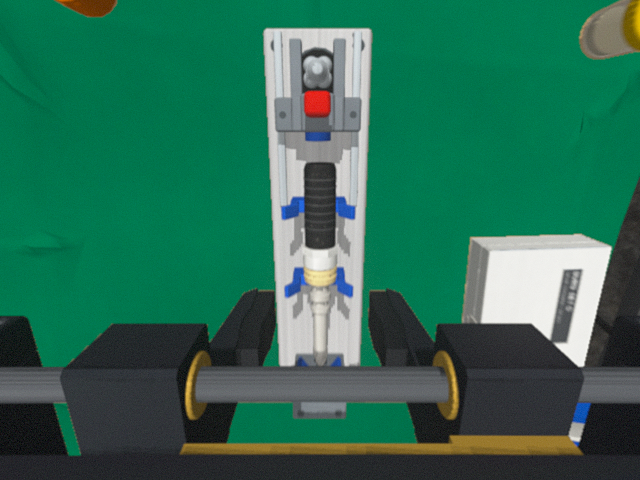

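The perforator lies in both rests with its tip at (320,360) next to the headstock. The tab is at (317,104) and the stud at (317,68).

Run:
```python
from h import *
c=load('w4'); s=c['s'];R=np.array(s['tcp_rot']);o=np.array(s['eef_pos'])
n=monitor.sense();print(n['eef_pos'],np.array(n['tcp_rot']).round(4))
for n,uv,z in [('tab',(317,103.5),.082),('stud',(317.5,66),.044),('plT',(317.5,30),.012),('sleeve end',(320,165),.057),('restmid',(318.5,211),.054),('rest14',(318,288),.054),('tip',(319.5,362),.0445)]:
    p=pix2z(c,uv,z); print(n,p.round(4),'tool',(R.T@(p-o)).round(4))
```

```text
[0.6010803  0.04507103 0.15497387] [[-8.100e-02  9.967e-01  8.100e-03]
 [ 9.967e-01  8.100e-02  8.000e-04]
 [ 2.000e-04  8.200e-03 -1.000e+00]]
tab [0.5913 0.1391 0.082 ] tool [ 0.0945 -0.0013  0.0712]
stud [0.5894 0.1646 0.044 ] tool [ 0.1201 -0.0014  0.1092]
plT [0.5869 0.1931 0.012 ] tool [ 0.1487 -0.0016  0.1412]
sleeve end [0.5961 0.1018 0.057 ] tool [0.0569 0.0003 0.0962]
restmid [0.5976 0.0689 0.054 ] tool [ 0.024  -0.0008  0.0992]
rest14 [0.602  0.0078 0.054 ] tool [-0.0372 -0.0014  0.0992]
tip [ 0.6092 -0.0672  0.0445] tool [-0.1126 -0.0004  0.1087]
```

play_rows --plan '[[0,[2,-0.09,0],0],[0,[3,-0.09,0],0],[0,[3,-0.09,0],0],[0,[1.45,-0.09,0],0],[0,[0,0,1.5],0]]'

```text
t: 10.88
eef_pos: [0.5875, 0.1442, 0.1365]
tcp_rot: [[-0.087, 0.996, 0.005], [0.996, 0.087, 0.004], [0.004, 0.005, -1.0]]
force: [1.3, 0.9, -0.3]
grip_width: 0.0436
finger_force: 0.0
```

play_rows --plan '[[0,[0,0,3],0],[0,[0,0,2.5],0],[0,[0,0,1.5],0],[0,[0,0,0.7],0],[0,[0,0,0],0]]'

```text
t: 11.3
eef_pos: [0.5858, 0.1375, 0.0552]
tcp_rot: [[-0.081, 0.997, -0.003], [0.997, 0.081, -0.001], [-0.001, -0.003, -1.0]]
force: [0.3, -0.1, -0.3]
grip_width: 0.0445
finger_force: 0.0
```

play_rows --plan '[[-1,[0,0,0],0],[-1,[0,0,0],0],[-1,[0,0,0],0],[-1,[0,0,0],0],[-1,[0,0,0],0]]' --force 30

```text
t: 11.72
eef_pos: [0.5901, 0.1388, 0.0585]
tcp_rot: [[-0.081, 0.997, 0.007], [0.997, 0.081, 0.002], [0.001, 0.007, -1.0]]
force: [6.0, -0.4, 4.3]
grip_width: 0.0155
finger_force: 31.7
```

play_rows --plan '[[-1,[0,0,0],0],[-1,[0,0,0],0]]'

```text
t: 11.88
eef_pos: [0.59, 0.1387, 0.0585]
tcp_rot: [[-0.08, 0.997, 0.006], [0.997, 0.08, 0.002], [0.001, 0.006, -1.0]]
force: [6.9, -0.4, 2.0]
grip_width: 0.0151
finger_force: 31.5
```

play_rows --plan '[[-1,[0,0.15,-0.2],0],[-1,[-0.4,0,0],0],[-1,[-0.6,0,0],0],[-1,[-0.6,0,0],0],[-1,[-0.6,0,0],0]]'

```text
t: 12.3
eef_pos: [0.5917, 0.1186, 0.0586]
tcp_rot: [[-0.082, 0.997, 0.004], [0.997, 0.082, 0.004], [0.004, 0.004, -1.0]]
force: [8.1, 6.3, -14.3]
grip_width: 0.0156
finger_force: 31.3
```

play_rows --plan '[[-1,[-0.4,0,0],0],[-1,[-0.3,0,0],0],[-1,[-0.2,0,0],0],[-1,[0,0,0],0]]'

```text
t: 12.63
eef_pos: [0.5925, 0.1092, 0.0586]
tcp_rot: [[-0.081, 0.997, 0.004], [0.997, 0.081, 0.004], [0.003, 0.004, -1.0]]
force: [8.2, 5.0, -12.1]
grip_width: 0.0157
finger_force: 31.3
```

play_rows --plan '[[-1,[-0.2,0,0],0],[-1,[-0.2,0,0],0],[-1,[-0.1,0,0],0],[-1,[0,0,0],0],[-1,[0,0,0],0]]'

```text
t: 13.05
eef_pos: [0.5929, 0.1048, 0.0586]
tcp_rot: [[-0.082, 0.997, 0.004], [0.997, 0.082, 0.004], [0.004, 0.004, -1.0]]
force: [7.3, 6.2, -13.2]
grip_width: 0.0156
finger_force: 31.3
```

play_rows --plan '[[-1,[-0.1,0.1,0.2],0],[-1,[-0.1,0.1,0],0],[-1,[-0.1,0,0],0],[-1,[0,0,0],0],[-1,[0,0,0],0]]'

```text
t: 13.47
eef_pos: [0.5932, 0.1027, 0.0584]
tcp_rot: [[-0.083, 0.997, 0.0], [0.997, 0.083, 0.003], [0.003, 0.001, -1.0]]
force: [-4.9, 4.7, 11.3]
grip_width: 0.0152
finger_force: 33.6
```

play_rows --plan '[[-1,[-0.1,0,0],0],[-1,[-0.1,0,0],0],[-1,[0,0,0],0],[-1,[0,0,0],0]]'

```text
t: 13.8
eef_pos: [0.5932, 0.1018, 0.0584]
tcp_rot: [[-0.083, 0.997, 0.001], [0.997, 0.083, 0.004], [0.004, 0.001, -1.0]]
force: [-4.8, 6.8, 9.3]
grip_width: 0.0159
finger_force: 33.5
```

play_rows --plan '[[-1,[-0.1,0,0],0],[-1,[-0.1,0,0],0],[-1,[0,0,0],0],[-1,[0,0,0],0]]'

```text
t: 14.13
eef_pos: [0.5932, 0.1017, 0.0584]
tcp_rot: [[-0.085, 0.996, 0.001], [0.996, 0.085, 0.007], [0.007, 0.001, -1.0]]
force: [-3.4, 9.0, 8.3]
grip_width: 0.016
finger_force: 33.5
```

play_rows --plan '[[-1,[-0.1,0,0],0],[-1,[-0.1,0,0],0],[-1,[0,0,0],0],[-1,[0,0,0],0]]'

```text
t: 14.47
eef_pos: [0.5932, 0.1017, 0.0585]
tcp_rot: [[-0.086, 0.996, 0.001], [0.996, 0.086, 0.009], [0.009, 0.002, -1.0]]
force: [-4.7, 13.8, 7.7]
grip_width: 0.0158
finger_force: 33.5
```

play_rows --plan '[[-1,[0.3,0,0],0],[-1,[0.3,0,0],0],[0,[0,0,0],0],[0,[0,0,0],0],[0,[0,0,0],0]]'

```text
t: 14.88
eef_pos: [0.5935, 0.0997, 0.0572]
tcp_rot: [[-0.081, 0.997, 0.0], [0.997, 0.081, -0.0], [-0.0, 0.0, -1.0]]
force: [-0.9, -0.1, -0.8]
grip_width: 0.0334
finger_force: 0.0
```

play_rows --plan '[[0,[0,0,-1],0],[0,[0,0,-2.5],0],[0,[0,0,-3],0],[0.6,[0,0,-2.5],0],[0.6,[0,0,-0.7],0]]'

```text
t: 15.3
eef_pos: [0.5952, 0.1001, 0.1581]
tcp_rot: [[-0.081, 0.997, 0.005], [0.997, 0.081, 0.001], [0.0, 0.005, -1.0]]
force: [1.4, 0.5, -0.5]
grip_width: 0.0553
finger_force: 0.0
```

play_rows --plan '[[0.6,[1.4,-2,0],0],[0.6,[2.1,-3,0],0],[0.6,[2.1,-3,0],0],[0.6,[2.1,-3,0],0],[0.6,[2.1,-3,0],0]]'

```text
t: 15.72
eef_pos: [0.4439, 0.186, 0.1534]
tcp_rot: [[-0.08, 0.997, -0.001], [0.997, 0.08, -0.001], [-0.001, -0.001, -1.0]]
force: [0.2, 0.9, 0.5]
grip_width: 0.0704
finger_force: 0.0
```

play_rows --plan '[[0.6,[1.2,-1.5,0],0],[0.6,[0.3,-0.7,0],0],[0.6,[0,0,0],0],[0.6,[0,0,0],0],[0.6,[0,0,0],0]]'

```text
t: 16.13
eef_pos: [0.4243, 0.1981, 0.1537]
tcp_rot: [[-0.079, 0.997, 0.001], [0.997, 0.079, -0.0], [-0.0, 0.001, -1.0]]
force: [0.6, -0.3, -1.2]
grip_width: 0.0706
finger_force: 0.0
```

Run:
```python
from h import *
c=snap('wrist','w5.png');s=c['s']; R=np.array(s['tcp_rot']);o=np.array(s['eef_pos']); print(s['t'],o,R.round(4),s['force'],s['grip_width'],s['joint_pos'])
print(proj(c,[[.421,.206,.036]]))
im=cv2.cvtColor(c['pixels'],cv2.COLOR_RGB2HSV); m=cv2.inRange(im,(5,180,100),(18,255,255)); 
n,l,st,ce=cv2.connectedComponentsWithStats(m)
for i in range(1,n):
    if st[i][4]>300: print(st[i],ce[i])
w=cv2.inRange(im,(0,0,170),(180,60,255)); n,l,st,ce=cv2.connectedComponentsWithStats(w)
for i in range(1,n):
    if st[i][4]>300: print('w',st[i],ce[i],pix2z(c,ce[i],.036))
```

```text
16.1333 [0.42434423 0.19808275 0.15365699] [[-7.850e-02  9.969e-01  5.000e-04]
 [ 9.969e-01  7.850e-02 -3.000e-04]
 [-3.000e-04  5.000e-04 -1.000e+00]] [ 0.62224781 -0.330415   -1.23470244] 0.07060874123574347 [ -6.35383615  23.2143153  -29.13733528 117.68259864  16.40817514
  42.94971189 -41.13704419]
[[316.29139884 225.40594261]]
[ 296  194   44   51 1102] [317.71052632 216.95462795]
w [ 549   10   91  132 4458] [615.00942127  87.72319426] [0.62091873 0.32127605 0.036     ]
w [304 211  28  27 582] [317.43642612 223.76632302] [0.42179963 0.20740427 0.036     ]
w [   0  232   37  108 2089] [ 12.62182863 278.79942556] [0.17464649 0.14069359 0.036     ]
w [ 450  242   98   91 4841] [496.09853336 277.99318323] [0.57269386 0.17275576 0.036     ]
w [435 402  20  42 572] [443.81293706 426.53846154] [0.55875673 0.0149783  0.036     ]
```

View pics/w5.png

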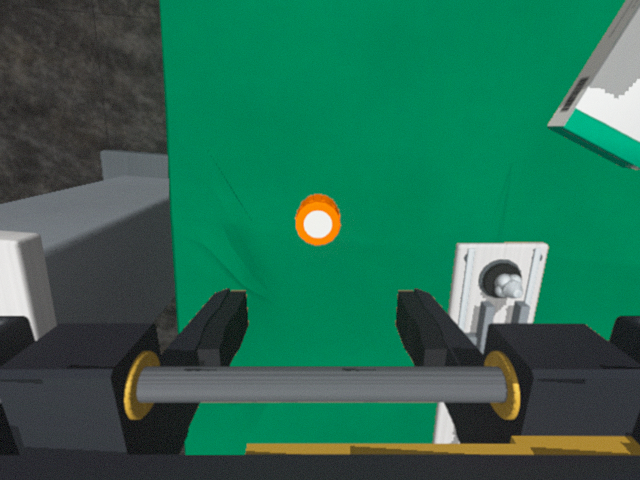

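play_rows --plan '[[0.6,[0.5,-0.15,1],0],[0.6,[0.46,-0.15,2.5],0],[0.6,[0,0,3],0],[0.6,[0,0,2.7],0],[0.6,[0,0,2],0]]'

```text
t: 16.6
eef_pos: [0.4185, 0.208, 0.039]
tcp_rot: [[-0.08, 0.997, -0.002], [0.997, 0.08, -0.001], [-0.001, -0.002, -1.0]]
force: [-0.6, -0.2, 0.0]
grip_width: 0.0706
finger_force: 0.0
```

play_rows --plan '[[0.6,[0,0,1.5],0],[0.6,[0,0,1],0],[0.6,[0,0,0.6],0],[0.6,[0,0,0],0],[0.6,[0,0,0],0]]'

```text
t: 17.02
eef_pos: [0.4194, 0.2087, 0.0108]
tcp_rot: [[-0.081, 0.997, 0.0], [0.997, 0.081, 0.0], [0.0, 0.0, -1.0]]
force: [-0.5, 1.3, -0.0]
grip_width: 0.0706
finger_force: 0.0
```

Run:
```python
from h import *
c=snap('wrist','w6.png');s=c['s']; R=np.array(s['tcp_rot']);o=np.array(s['eef_pos']); print(s['t'],o,R[:,2].round(4),s['force'],s['grip_width'])
im=cv2.cvtColor(c['pixels'],cv2.COLOR_RGB2HSV)
w=cv2.inRange(im,(0,0,170),(180,60,255)); n,l,st,ce=cv2.connectedComponentsWithStats(w)
for i in range(1,n):
    if st[i][4]>300:
        p=pix2z(c,ce[i],.036); print('w',st[i],ce[i],p,R.T@(p-o))
```

```text
17.0167 [0.41935677 0.20869679 0.0108174 ] [ 2.e-04  1.e-04 -1.e+00] [-0.46979802  1.33064421 -0.04770711] 0.07064770723672006
w [ 298  319   54   47 2006] [324.22532403 341.79012961] [0.42197216 0.20743114 0.036     ] [-0.00146963  0.0025103  -0.02518222]
```

play_rows --plan '[[0.6,[-0.12,0.13,0],0],[0.6,[0,0,0],0],[-1,[0,0,0],0],[-1,[0,0,0],0],[-1,[0,0,0],0]]' --force 50

```text
t: 17.48
eef_pos: [0.4206, 0.2075, 0.0109]
tcp_rot: [[-0.081, 0.997, 0.0], [0.997, 0.081, 0.0], [0.0, 0.0, -1.0]]
force: [-0.4, -0.1, -0.2]
grip_width: 0.0531
finger_force: 0.0
```

play_rows --plan '[[-1,[0,0,0],0],[-1,[0,0,0],0],[-1,[0,0,0],0],[-1,[0,0,0],0]]'

```text
t: 17.82
eef_pos: [0.4205, 0.2075, 0.0107]
tcp_rot: [[-0.081, 0.997, 0.0], [0.997, 0.081, 0.0], [0.0, 0.0, -1.0]]
force: [-1.0, -0.5, 0.6]
grip_width: 0.0357
finger_force: 50.0
```

play_rows --plan '[[-1,[0,0,-0.7],0],[-1,[0,0,-2],0],[-1,[0,0,-3],0],[-1,[0,0,-2],0],[-1,[0,0,-1],0]]'

```text
t: 18.23
eef_pos: [0.4214, 0.208, 0.1002]
tcp_rot: [[-0.081, 0.997, 0.003], [0.997, 0.081, 0.001], [0.001, 0.003, -1.0]]
force: [0.1, 0.5, -0.1]
grip_width: 0.0355
finger_force: 50.0
```

Run:
```python
from h import *
c=snap('wrist','w7.png');s=c['s']; R=np.array(s['tcp_rot']);o=np.array(s['eef_pos']); print(s['t'],o,R.round(4),s['force'],s['grip_width'],s['finger_force'])
im=cv2.cvtColor(c['pixels'],cv2.COLOR_RGB2HSV)
w=cv2.inRange(im,(0,0,170),(180,60,255)); n,l,st,ce=cv2.connectedComponentsWithStats(w)
for i in range(1,n):
    if st[i][4]>300 and abs(ce[i][0]-320)<30:
        p=pix2z(c,ce[i],o[2]+.0252); print('w',st[i],ce[i],p,R.T@(p-o))
```

```text
18.2333 [0.42144648 0.20802538 0.10021037] [[-0.0809  0.9967  0.0028]
 [ 0.9967  0.0809  0.0014]
 [ 0.0011  0.0029 -1.    ]] [ 0.10158506  0.49272088 -0.05545786] 0.03553857235405642 49.999873060151
w [ 295  316   54   47 2028] [321.34467456 339.01972387] [0.42273026 0.20793568 0.12541037] [-0.0001649   0.00134525 -0.02519641]
```

play_rows --plan '[[-1,[-0.5,1,-1.3],0],[-1,[-1.5,2.8,-1.2],0],[-1,[-1.7,3.2,0],0],[-1,[-1.7,3.2,0],0],[-1,[-1.6,3,0],0]]'

```text
t: 18.7
eef_pos: [0.559, 0.1469, 0.122]
tcp_rot: [[-0.081, 0.997, -0.0], [0.997, 0.081, -0.001], [-0.001, -0.001, -1.0]]
force: [-0.0, 0.3, -0.1]
grip_width: 0.0353
finger_force: 50.0
```

play_rows --plan '[[-1,[-1.1,2,0],0],[-1,[-0.5,1,0],0],[-1,[0,0,0],0],[-1,[0,0,0],0],[-1,[0,0,0],0]]'

```text
t: 19.12
eef_pos: [0.5868, 0.1363, 0.1222]
tcp_rot: [[-0.083, 0.997, -0.002], [0.997, 0.083, 0.0], [0.0, -0.002, -1.0]]
force: [-0.4, 0.6, 0.3]
grip_width: 0.0354
finger_force: 50.0
```

Run:
```python
from h import *
c=snap('wrist','w8.png');s=c['s']; R=np.array(s['tcp_rot']);o=np.array(s['eef_pos']); print(s['t'],o,R.round(4),s['force'],s['grip_width'],s['finger_force'])
print(proj(c,[[.588,.164,.044]]))
cv2.imwrite('pics/w8c.png',cv2.resize(cv2.imread('pics/w8.png')[100:400,220:420],None,fx=2,fy=2,interpolation=cv2.INTER_CUBIC))
```

```text
19.1167 [0.58682791 0.13628953 0.12217589] [[-8.330e-02  9.965e-01 -2.100e-03]
 [ 9.965e-01  8.330e-02  3.000e-04]
 [ 4.000e-04 -2.100e-03 -1.000e+00]] [-0.39176209  0.56023018  0.32340856] 0.03542337250591561 49.99996949569322
[[324.95567534 213.00976548]]
```

View pics/w8c.png

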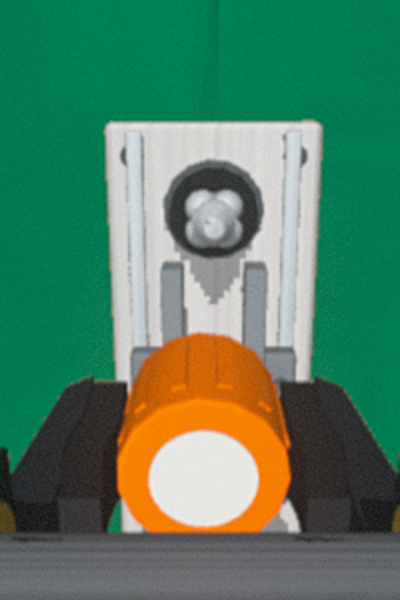

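The stud with its four balls is centred at crop (213,211), which is full-picture (326.5,206). The black seat ring is at crop (213,207), and the tines are clear below it.

Run:
```python
from h import *
c=load('w8'); s=c['s'];R=np.array(s['tcp_rot']);o=np.array(s['eef_pos'])
n=monitor.sense();o2=np.array(n['eef_pos']);R2=np.array(n['tcp_rot']);print(o2,R2.round(4))
for n,uv,z in [('tip',(326,211),.044),('balls',(326.5,206),.028),('seat',(326.5,203.5),.020),('plT',(326.5,161),.012),('capC',(220+203/2,100+479/2),o[2]+.0252)]:
    p=pix2z(c,uv,z); print(n,p.round(4),'tool',(R.T@(p-o)).round(4))
```

```text
[0.58697712 0.13635901 0.12244574] [[-8.350e-02  9.965e-01 -1.600e-03]
 [ 9.965e-01  8.350e-02  3.000e-04]
 [ 4.000e-04 -1.600e-03 -1.000e+00]]
tip [0.5886 0.1654 0.044 ] tool [0.0288 0.0043 0.0782]
balls [0.5891 0.1654 0.028 ] tool [0.0288 0.0049 0.0942]
seat [0.5892 0.1655 0.02  ] tool [0.0289 0.005  0.1022]
plT [0.5866 0.195  0.012 ] tool [0.0584 0.0049 0.1102]
capC [0.5883 0.136  0.1474] tool [-0.0004  0.0014 -0.0252]
```

play_rows --plan '[[-1,[1,0.11,0],0],[-1,[1,0.11,0],0],[-1,[0.85,0.11,0.5],0],[-1,[0,0,1.5],0],[-1,[0,0,1.5],0]]'

```text
t: 19.58
eef_pos: [0.59, 0.1664, 0.0878]
tcp_rot: [[-0.084, 0.996, 0.002], [0.996, 0.084, 0.002], [0.001, 0.002, -1.0]]
force: [-0.3, -0.6, -0.3]
grip_width: 0.0353
finger_force: 50.0
```

play_rows --plan '[[-1,[0,0,1.2],0],[-1,[0,0,0.8],0],[-1,[0,0,0.3],0],[-1,[0,0,0],0],[-1,[0,0,0],0]]'

```text
t: 20.0
eef_pos: [0.5901, 0.1639, 0.065]
tcp_rot: [[-0.081, 0.997, 0.0], [0.997, 0.081, 0.0], [0.0, 0.0, -1.0]]
force: [0.1, 0.3, 0.0]
grip_width: 0.0358
finger_force: 50.0
```

play_rows --plan '[[-1,[0.1,-0.2,0.3],0],[-1,[0,0,0.3],0],[-1,[0,0,0],0],[-1,[0,0,0],0]]'

```text
t: 20.33
eef_pos: [0.5878, 0.1643, 0.0587]
tcp_rot: [[-0.081, 0.997, -0.0], [0.997, 0.081, -0.0], [-0.0, -0.0, -1.0]]
force: [-0.2, 0.2, 0.0]
grip_width: 0.0355
finger_force: 50.0
```

play_rows --plan '[[-1,[0,0,0.4],0],[-1,[0,0,0.4],0],[-1,[0,0,0.2],0],[-1,[0,0,0],0]]'

```text
t: 20.67
eef_pos: [0.5873, 0.1642, 0.0479]
tcp_rot: [[-0.081, 0.997, -0.001], [0.997, 0.081, -0.0], [-0.0, -0.001, -1.0]]
force: [0.4, -0.3, -1.3]
grip_width: 0.0356
finger_force: 50.0
```

play_rows --plan '[[-1,[0,0,0.2],0],[-1,[0,0,0.2],0],[-1,[0,0,0],0],[-1,[0,0,0],0]]'

```text
t: 21.0
eef_pos: [0.5877, 0.1643, 0.0446]
tcp_rot: [[-0.081, 0.997, -0.0], [0.997, 0.081, -0.0], [-0.0, -0.0, -1.0]]
force: [-0.2, 1.3, -0.8]
grip_width: 0.0357
finger_force: 50.0
```

play_rows --plan '[[-1,[0,0,0.15],0],[-1,[0,0,0.15],0],[-1,[0,0,0],0],[-1,[0,0,0],0]]'

```text
t: 21.33
eef_pos: [0.5881, 0.1638, 0.042]
tcp_rot: [[-0.081, 0.997, 0.0], [0.997, 0.081, -0.001], [-0.001, 0.0, -1.0]]
force: [-0.9, -2.7, 3.8]
grip_width: 0.0356
finger_force: 50.0
```

play_rows --plan '[[-1,[-0.07,-0.02,0.2],0],[-1,[0,0,0.2],0],[-1,[0,0,0],0],[-1,[0,0,0],0]]'

```text
t: 21.67
eef_pos: [0.5879, 0.1637, 0.0378]
tcp_rot: [[-0.081, 0.997, 0.001], [0.997, 0.081, 0.0], [0.0, 0.001, -1.0]]
force: [0.2, -0.1, 1.7]
grip_width: 0.0356
finger_force: 50.0
```

play_rows --plan '[[-1,[0,0,0.2],0],[-1,[0,0,0.2],0],[-1,[0,0,0],0],[-1,[0,0,0],0]]'

```text
t: 22.0
eef_pos: [0.5875, 0.1633, 0.0325]
tcp_rot: [[-0.081, 0.997, -0.001], [0.997, 0.081, -0.0], [-0.0, -0.001, -1.0]]
force: [4.3, 0.6, -11.9]
grip_width: 0.0355
finger_force: 50.0
```

play_rows --plan '[[-1,[0,0,0.2],0],[-1,[0,0,0],0],[-1,[0,0,0],0]]'

```text
t: 22.25
eef_pos: [0.5872, 0.1637, 0.0316]
tcp_rot: [[-0.081, 0.997, -0.001], [0.997, 0.081, -0.0], [-0.0, -0.001, -1.0]]
force: [0.6, -0.8, -2.2]
grip_width: 0.0356
finger_force: 50.0
```

play_rows --plan '[[-1,[0,0,0.2],0],[-1,[0,0,0],0],[-1,[0,0,0],0]]'

```text
t: 22.5
eef_pos: [0.5877, 0.1639, 0.0301]
tcp_rot: [[-0.081, 0.997, 0.0], [0.997, 0.081, 0.0], [0.0, 0.0, -1.0]]
force: [-0.1, 0.2, 1.5]
grip_width: 0.0359
finger_force: 50.0
```

play_rows --plan '[[-1,[0,0,0.15],0],[-1,[0,0,0.1],0],[-1,[0,0,0],0],[-1,[0,0,0],0]]'

```text
t: 22.83
eef_pos: [0.5878, 0.164, 0.028]
tcp_rot: [[-0.081, 0.997, 0.0], [0.997, 0.081, 0.0], [0.0, 0.0, -1.0]]
force: [-2.5, -1.0, 9.0]
grip_width: 0.0355
finger_force: 50.0
```

play_rows --plan '[[-1,[0,0,0.1],0],[-1,[0,0,0],0],[-1,[0,0,0],0],[-1,[0,0,0],0]]'

```text
t: 23.17
eef_pos: [0.5878, 0.1639, 0.0273]
tcp_rot: [[-0.081, 0.997, 0.0], [0.997, 0.081, -0.0], [-0.0, 0.0, -1.0]]
force: [-3.8, -0.3, 10.9]
grip_width: 0.0352
finger_force: 50.0
```

Run:
```python
from h import *
a=snap('top','top1.png');b=snap('side','side1.png')
f=lambda n,x,y,w,h:cv2.resize(cv2.imread('pics/'+n)[y:y+h,x:x+w],None,fx=5,fy=5,interpolation=cv2.INTER_CUBIC)
m=np.zeros((600,800,3),np.uint8); m[:250,:800]=f('top1.png',235,190,160,50); m[250:600,:400]=f('side1.png',245,200,80,70)
cv2.imwrite('pics/m1.png',m); s=monitor.sense();print(s['t'],s['eef_pos'],s['force'],s['finger_force'])
```

```text
23.2667 [0.58780457 0.16395223 0.02734013] [-3.87745909 -1.22507539 11.27579875] 50.003083702758886
```

View pics/m1.png

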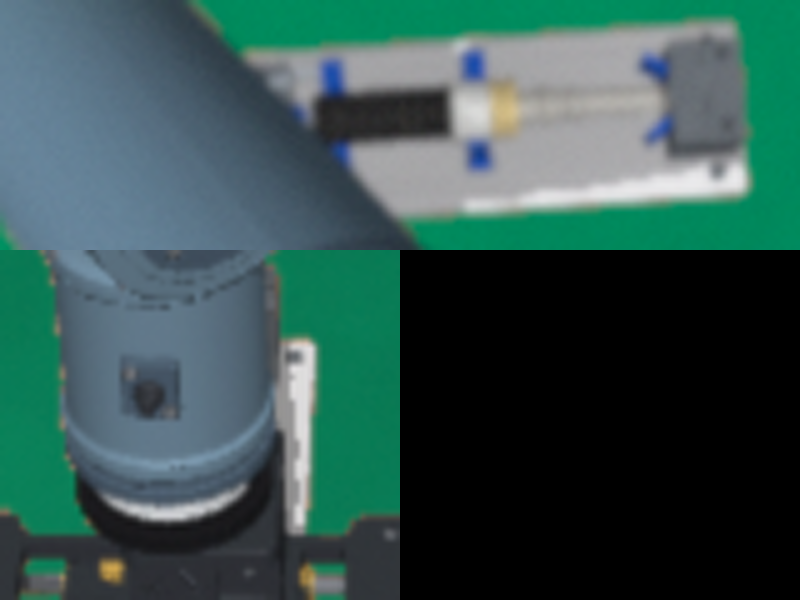

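The tip is in the socket and the sleeve's end is at about cradle y = 88–90 mm, so the perforator is home. The cap is pressed down with about 11 N, so I'm handing in.

```bash
python3 -c "
from h import *
print(bot.sign_off())"
```

```text
the job is handed in; nothing more can be done
None
```

The job is handed in: the perforator is home in the socket, the tailstock is slid up, and the cap is clicked on and still gripped, pressing with about 11 N; the hand-in returned no verdict.

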